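# Kit the white pipe fittings into the tray for the next welding exercise

### The arm

A 6-joint arm with a two-finger parallel gripper is mounted at the origin on the work surface. World frame = base frame: x ahead of the robot, y to its left, z up, the work surface at z = 0. Lengths are in m, angles in rad, forces in N, time in s.
With the tool pointing down it reaches from about 0.4 to 0.825 m from the base axis. Payload 7 kg.
Tool frame: the origin (TCP) lies on the centre line of the jaws, within the pads' length; the fingertips stand 22 mm ahead of it and the grasp point (between the pads) lies 3 mm ahead of it (arm.tcp_to_tips is the distance from the TCP to the fingertips, in m); z points along the fingers, y is the line along which they close (so a half turn about z gives the same grasp; the last joint's range is limited). The gripper opens to 88 mm and grips with 3 to 60 N. Pads are 19 mm wide; open, the fingers measure 130 mm over their backs; the gripper's body (78 mm by 193 mm) begins 47 mm behind the grasp point.
Start: joints at [1.628, 0.359, 0.012, 0, -1.224, -0.288], TCP at [0.154, 0.657, 0.249] pointing down, gripper open.
Joint ranges: [-3.07, 3.07], [-1.43, 2.12], [-1.02, 1.25], [-3.03, 1.67], [-3.05, -0], [-3.03, 3.03]. Speed limits (rad/s): [2.39, 2.39, 3.01, 3.14, 3.14, 3.14].

### API

Orientations are given as [roll, pitch, yaw] about the fixed x, y, z axes, in that order (R = Rz(yaw) Ry(pitch) Rx(roll)).
In Python, from station import arm gives the robot as it stands.
- The arm moves only by the tool jog_arm, never from a script. Its argument "targets" is a list of rows, each an object of numbers: "dx", "dy", "dz": the shift along the tool's x, y, z in mm; "rx", "ry", "rz": the turn, a rotation vector about the tool's x, y, z in rad; "gripper": the closure, from 0 (fully open) to 1 (shut). In form: [{"dx": .., "dy": .., "dz": .., "rx": .., "ry": .., "rz": .., "gripper": ..}, ...]. A call has exactly 8 rows; each row is the pose to reach, as a shift and turn from the pose commanded when the call began, along the tool's axes at that moment; what a row does not reach only later rows make up. A row lasts 1/12 s, in which the tool goes at most 41.7 mm and 7.16 degrees, less where a joint would pass 70% of its speed; a pose out of reach is approached as far as the arm can. A call with a gripper value outside its range is refused whole. The fingers move at their own pace and stop on an object; "force" is the grip in N (left out, the last holds). Time passes only in rows, so rows that repeat a pose let the fingers close, or fill a call up. It gives the time, the measured TCP pose, the force, the opening and the grip force at its end, in the units of the state.
- arm.get_state(): the state, without advancing time (a new reading comes with each control period).
- arm.grab_frame(name): name is "scene" or "top" or "wrist"; returns a dict with "frame" (480x640x3 uint8, red, green, blue), "z_map" (480x640 float32, m along the optical axis (not along the pixel's ray), 0 where there is no reading), "fx", "fy", "cx", "cy" (pixels), "view" (4x4, takes a point from world to camera coordinates). Camera axes: x right, y down, z forward; pixel columns grow to the right and rows downward; lengths in m; the calibration is good to about 2 mm. A picture is of the moment at which its call begins.
- arm.job_done(): hands the job in; it is judged then, once.
The state is a dict: "t": time; "q": joint angles; "qd": joint speeds; "joint_efforts": joint torques, N m; "eef_pos": TCP position; "ee_rot": TCP orientation; "force": force on the tool from outside, world axes, zero at the start; "moment": the same for the moment, N m; "width": finger opening in m; "gripper_force": force on a finger pad.
Only numpy, scipy, OpenCV 4.12 (cv2) and the standard library are available. Lean on these libraries where they do the work, as an engineer would, in place of code of your own. Each camera call takes 0.05 s, during which the arm holds its last target. There are 200 camera calls.

### The job

Gather the four white pipe fittings from the bench into the carrying tray: the tee into the blue box, the elbow into the yellow one, the plain coupling into the green one and the adapter with the brass thread into the red one, each set down inside on the floor of its box, the same way up as it stands or lies now. The dark grey tee and elbow are of another plastic and cannot be welded to these, so leave them where they are on the bench.

Things in the scene. Friction and masses are not known exactly. Their poses are not given: they have to be found in the camera images.
- tee_c (a point): white plastic pipe tee, about 45 g, lying flat: run 60 mm long, one branch at its middle, sockets 33 mm in diameter, 33 mm high. Point: where the axes of run and branch meet, 16.5 mm above its underside; z up, x along the branch (branch end face at x = +30 mm, back of the run at x = -15.5 mm: 45.5 mm across), y along the run (end faces at +-30 mm)
- elbow_c (a point): white plastic pipe elbow, about 38 g, lying flat: two sockets 33 mm in diameter at 90 degrees, 33 mm high. Point: the corner where the axes of the arms meet, 16.5 mm above its underside; z up, one arm along +x, one along +y (end faces at +30 mm); the round heel lies at -16.5 mm behind each arm: 46.5 mm from heel to end face
- coupling_c (a point): white plastic straight coupling, about 30 g, standing on end: a plain tube piece 33 mm in diameter and 38 mm high, seen from above as a white ring. The point is at its centre, 19 mm above the underside; z up along its axis
- adapter_c (a point): white plastic adapter with a brass male thread, about 110 g, standing on its plastic end with the thread up: white ribbed body 36 mm in diameter and 24 mm high, on it a brass hexagon 8 mm high (34 mm over the corners) and a 26 mm brass thread, 48 mm high in all. Point: on its axis half-way up, 24 mm above the underside; z up. Grip the white body
- blue_box: blue box, open on top, outline of a tee on its floor (a picture). Outside 82 (x) by 118 (y) by 34 mm high, walls and floor 3 mm. Origin: centre of its underside, 4 mm above the bench; z up. The four boxes are fixed two by two, in any order, in a fixed mint-green tray (176 x 248 mm, 28 mm high, loop handles 22 mm beyond its short sides)
- yellow_box: yellow box, open on top, outline of an elbow on its floor (a picture). Outside 82 (x) by 118 (y) by 34 mm high, walls and floor 3 mm. Origin: centre of its underside, 4 mm above the bench; z up. The four boxes are fixed two by two, in any order, in a fixed mint-green tray (176 x 248 mm, 28 mm high, loop handles 22 mm beyond its short sides)
- green_box: green box, open on top, outline of a coupling on its floor (a picture). Outside 82 (x) by 118 (y) by 34 mm high, walls and floor 3 mm. Origin: centre of its underside, 4 mm above the bench; z up. The four boxes are fixed two by two, in any order, in a fixed mint-green tray (176 x 248 mm, 28 mm high, loop handles 22 mm beyond its short sides)
- red_box: red box, open on top, outline of an adapter on its floor (a picture). Outside 82 (x) by 118 (y) by 34 mm high, walls and floor 3 mm. Origin: centre of its underside, 4 mm above the bench; z up. The four boxes are fixed two by two, in any order, in a fixed mint-green tray (176 x 248 mm, 28 mm high, loop handles 22 mm beyond its short sides)
- grey_tee_c (a point): dark grey pipe tee that does not belong, same shape as the white one, lying flat: run 60 mm long, one branch at its middle, sockets 33 mm in diameter, 33 mm high. Point: where the axes of run and branch meet, 16.5 mm above its underside; z up, x along the branch (branch end face at x = +30 mm, back of the run at x = -15.5 mm: 45.5 mm across), y along the run (end faces at +-30 mm)
- grey_elbow_c (a point): dark grey pipe elbow that does not belong, same shape as the white one, lying flat: two sockets 33 mm in diameter at 90 degrees, 33 mm high. Point: the corner where the axes of the arms meet, 16.5 mm above its underside; z up, one arm along +x, one along +y (end faces at +30 mm); the round heel lies at -16.5 mm behind each arm: 46.5 mm from heel to end face
Mind the look-alikes: they are no part of the job. Leave any orange look-alike of the part that bears elbow_c alone.

How it is judged:
At the end, for the whole second after the job is handed in: White tee in the blue box, elbow in yellow, coupling in green, adapter in red, each on the box floor (within 5 mm), same way up as at the start (tilt under 0.2 rad), released and at rest; both grey fittings within 20 mm of where they were (x of tee_c in the frame of blue_box between -0.038 and 0.038 m and y of tee_c in the frame of blue_box between -0.056 and 0.056 m and z of tee_c in the frame of blue_box below 0.0245 m and angle between each of tee_c, elbow_c, coupling_c, adapter_c's own z axis and vertical below 0.2 rad and linear speed of each of tee, elbow, coupling, adapter below 0.02 m/s and x of elbow_c in the frame of yellow_box between -0.038 and 0.038 m and y of elbow_c in the frame of yellow_box between -0.056 and 0.056 m and z of elbow_c in the frame of yellow_box below 0.0245 m and x of coupling_c in the frame of green_box between -0.038 and 0.038 m and y of coupling_c in the frame of green_box between -0.056 and 0.056 m and z of coupling_c in the frame of green_box below 0.027 m and x of adapter_c in the frame of red_box between -0.038 and 0.038 m and y of adapter_c in the frame of red_box between -0.056 and 0.056 m and z of adapter_c in the frame of red_box below 0.032 m and distance of each of grey_tee_c, grey_elbow_c from where it was at the start of the episode below 0.02 m); the robot touches nothing.
It fails at once if a grey fitting is moved by more than 20 mm (distance of any of grey_tee_c, grey_elbow_c from where it was at the start of the episode above 0.02 m).
It also fails if it takes over 96 s, if anything falls off the work surface, if the arm or the gripper's body presses on something with over 40 N, if the wrist force passes 120 N, or if a joint passes its speed limit or range.

## Working session

There is one attempt and no reset: what is moved stays moved. The work goes in short steps, Python scripts to look and compute and a tool call to move; the robot and the scene stay as the last step left them, time stands still between calls to the robot, and variables do not carry over. Pictures are saved under pics/ and viewed, at most 14 in all, crops included, and the job is handed in when it is done.

Besides the shell and the picture viewer there is one more tool, called after "Call:" as name(argument=value, ...), one argument or row to a line, values as JSON. jog_arm: Moves the arm, as the interface text tells. Its arguments: {"type":"object","properties":{"targets":{"type":"array","items":{"type":"object","properties":{"dx":{"type":"number"},"dy":{"type":"number"},"dz":{"type":"number"},"rx":{"type":"number"},"ry":{"type":"number"},"rz":{"type":"number"},"gripper":{"type":"number"}}}},"force":{"type":"number"}},"required":["targets"]}

```bash
mkdir -p pics
cat > h.py <<'E'
import numpy as np, cv2
from station import arm
def grab(n):
    d=arm.grab_frame(n); np.savez('%s.npz'%n,**d); return d
def load(n): return dict(np.load('%s.npz'%n))
def pt(d,u,v,z):
    "ray through pixel onto plane z"
    V=d['view']; R=V[:3,:3]; c=-R.T@V[:3,3]
    r=R.T@np.array([(u-d['cx'])/d['fx'],(v-d['cy'])/d['fy'],1.0])
    return c+r*((z-c[2])/r[2])
def world(d):
    "per-pixel world points from the depth map"
    z=d['z_map']; v,u=np.indices(z.shape)
    P=np.stack([(u-d['cx'])/d['fx']*z,(v-d['cy'])/d['fy']*z,z],-1)
    V=d['view']; return (P-V[:3,3])@V[:3,:3]
def save(d,n): cv2.imwrite('pics/'+n,d['frame'][...,::-1])
E
python3 - <<'E'
from h import *
for n in('top','scene'):
    d=grab(n); save(d,n+'0.png'); print(n,d['fx'],-d['view'][:3,:3].T@d['view'][:3,3])
print(arm.get_state())
E
```

```text
top 498.6108309625109 [ 0.32614319 -0.01415456  0.98290185]
scene 618.8591127152353 [ 0.93514026 -0.62145386  0.81864151]
{'t': 0.1, 'q': array([ 1.62807736e+00,  3.59308360e-01,  1.11741070e-02, -2.93880077e-04,
       -1.22410676e+00, -2.88119635e-01]), 'qd': array([-0.00053686, -0.00015031,  0.00263223, -0.00159456,  0.00017269,
        0.00249647]), 'joint_efforts': array([-9.85500301e-04, -5.84164739e+01,  2.93755335e+01,  7.01549470e+00,
        1.01905144e-02, -5.37869209e-05]), 'eef_pos': array([0.15435839, 0.65670819, 0.24773375]), 'ee_rot': array([ 3.14012901e+00, -1.45648301e-04, -2.30938555e-01]), 'force': array([ 0.24225697, -0.80047436,  0.36495386]), 'moment': array([ 0.03146442, -0.0219477 , -0.05860382]), 'gripper_force': 0.0, 'width': 0.08795639880256655}
```

View pics/top0.png

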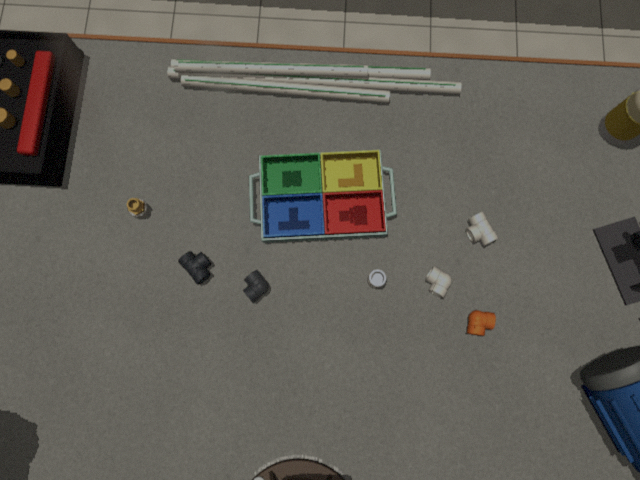

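View pics/scene0.png

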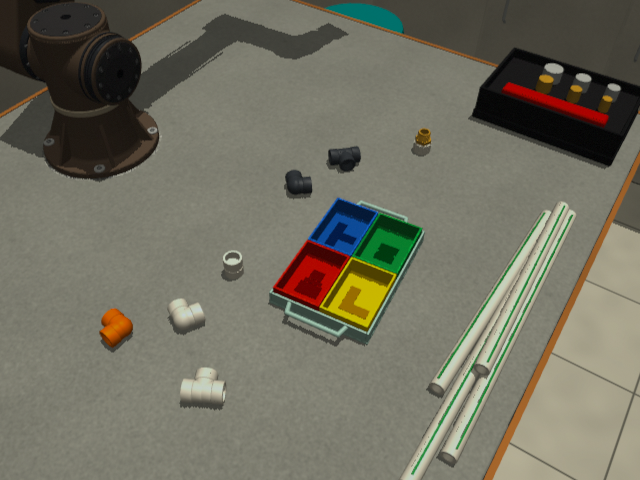

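The top view shows white tee (482,230), white elbow (439,282), orange look-alike elbow (481,322), coupling ring (377,278), adapter with brass (137,207), grey tee (196,266) and grey elbow (256,286). The boxes are green (291,175), yellow (352,172), blue (293,216) and red (355,213). The white elbow at (439,282) is the one meant, since it is white; (481,322) is orange and (256,286) is grey.

Run:
```python
from h import *
d=load('top'); W=world(d); f=d['frame']
obj=dict(tee=(482,230),elbow=(439,282),coup=(377,278),adap=(137,207),gtee=(196,266),gelb=(256,286),orange=(481,322))
m=((W[...,2]>0.010)&(W[...,2]<0.07)).astype(np.uint8)
n,L=cv2.connectedComponents(m)
for k,(u,v) in obj.items():
    w=L[v-8:v+9,u-8:u+9]; l=np.bincount(w[w>0]).argmax()
    P=W[L==l]; r=cv2.minAreaRect(P[:,:2].astype(np.float32)*1000)
    print(k,len(P),'zmax %.3f'%P[:,2].max(),'mean',(P[:,:2].mean(0)*1000).round(),'rect',np.round(r[0]),np.round(r[1]),round(r[2],1),'R %.3f'%np.hypot(*P[:,:2].mean(0)))
hsv=cv2.cvtColor(f,cv2.COLOR_RGB2HSV)
for k,(h0,h1),(u,v) in [('green',(50,75),(291,175)),('yellow',(22,35),(352,172)),('blue',(100,125),(293,216)),('red',(0,6),(355,213))]:
    c=((hsv[...,0]>=h0)&(hsv[...,0]<=h1)&(hsv[...,1]>110)&(hsv[...,2]>40)).astype(np.uint8)
    c=cv2.morphologyEx(c,cv2.MORPH_CLOSE,np.ones((15,15)))
    n,LL=cv2.connectedComponents(c); b=LL==LL[v-12,u-22] if LL[v-12,u-22] else LL==LL[v,u]
    b&=(W[...,2]>0.03)
    P=W[b][:,:2].astype(np.float32)*1000; r=cv2.minAreaRect(P); print(k,len(P),np.round(r[0]),np.round(r[1]),round(r[2],1))
z=f[150:420,90:530]; cv2.imwrite('pics/crop0.png',cv2.resize(f[200:350,350:550][...,::-1],(800,600),interpolation=cv2.INTER_CUBIC))
```

```text
tee 617 zmax 0.039 mean [ 560. -325.] rect [ 560. -325.] [61. 45.] 29.2 R 0.647
elbow 505 zmax 0.037 mean [ 452. -243.] rect [ 453. -243.] [46. 47.] 62.8 R 0.513
coup 267 zmax 0.043 mean [ 451. -123.] rect [ 451. -122.] [32. 32.] 37.0 R 0.467
adap 331 zmax 0.053 mean [564. 352.] rect [565. 354.] [30. 35.] 48.0 R 0.665
gtee 645 zmax 0.038 mean [456. 227.] rect [458. 227.] [60. 47.] 44.8 R 0.510
gelb 525 zmax 0.038 mean [424. 108.] rect [424. 110.] [46. 46.] 42.6 R 0.437
orange 571 zmax 0.037 mean [ 379. -321.] rect [ 379. -324.] [47. 46.] 84.0 R 0.497
green 354 [507.  42.] [370. 116.] 4.8
yellow 420 [518. -69.] [380. 122.] 2.0
blue 459 [467.  36.] [289. 117.] 5.4
red 457 [477. -75.] [301. 123.] 0.5
```

View pics/crop0.png

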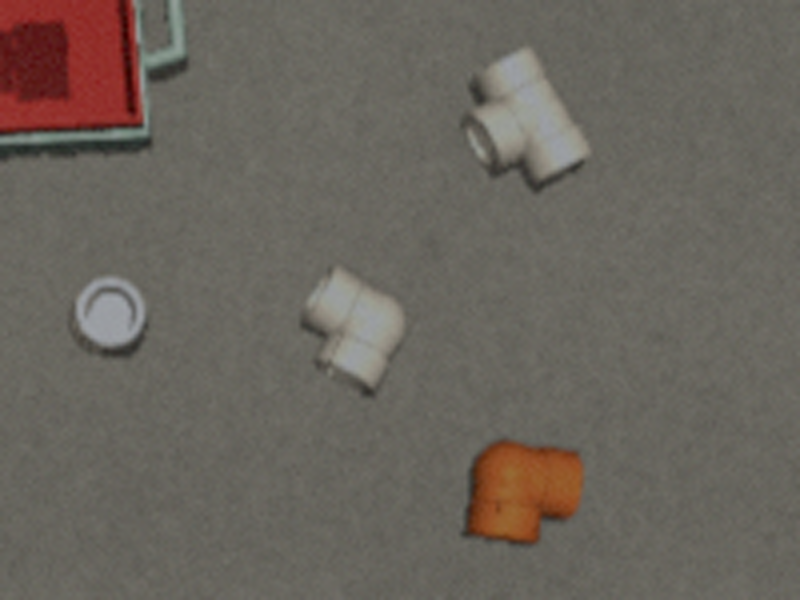

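The crop confirms it. The white elbow is at crop (360,325), with arms to the upper left and lower left and its heel on the right. The orange look-alike is at (520,490). The white tee is at (530,120), with its branch pointing left and down, and the coupling ring is at (110,315).

```bash
cat >> h.py <<'E'
def go(x,y,z,psi,cur=None):
    "tool-frame shift (mm) and rz from the present pose to a tool-down pose; psi = yaw"
    if cur is None:
        s=arm.get_state(); p=s['eef_pos']; a=s['ee_rot'][2]; 
    else: p,a=np.array(cur[:3]),cur[3]
    e=np.array([x,y,z])-p; c,s_=np.cos(a),np.sin(a)
    w=(psi-a+np.pi)%(2*np.pi)-np.pi
    print('dx %.1f dy %.1f dz %.1f rz %.3f'%(1e3*(c*e[0]+s_*e[1]),1e3*(s_*e[0]-c*e[1]),-1e3*e[2],-w))
E
python3 - <<'E'
from h import *
d=load('top'); f=d['frame']; hsv=cv2.cvtColor(f,cv2.COLOR_RGB2HSV)
C={}
for k,(h0,h1) in [('green',(50,75)),('yellow',(20,35)),('blue',(100,125)),('red',(0,6))]:
    c=((hsv[...,0]>=h0)&(hsv[...,0]<=h1)&(hsv[...,1]>110)&(hsv[...,2]>40)).astype(np.uint8)
    c[:130]=0; c[260:]=0; c[:,:240]=0; c[:,400:]=0
    c=cv2.morphologyEx(c,cv2.MORPH_OPEN,np.ones((3,3)))
    cs=max(cv2.findContours(c,0,2)[0],key=cv2.contourArea)[:,0]
    P=np.array([pt(d,u,v,.038)[:2] for u,v in cs],np.float32)*1000
    r=cv2.minAreaRect(P); C[k]=np.array(r[0]); print(k,np.round(r[0]),np.round(r[1]),round(r[2],1))
v=C['green']-C['yellow']+C['blue']-C['red']; print('mean',sum(C.values())/4,'box y dir deg',np.degrees(np.arctan2(v[1],v[0])))
s=arm.get_state(); go(.564,.353,.15,0.03); go(.36,.505,.2,0.03)
E
```

```text
green [648.  54.] [ 77. 116.] 6.4
yellow [663. -64.] [ 82. 119.] 6.1
blue [567.  45.] [ 84. 117.] 6.2
red [574. -74.] [ 73. 118.] 6.3
mean [612.94148254  -9.81783581] box y dir deg 95.31255842378106
dx 468.3 dy 201.9 dz 97.7 rz -0.261
dx 234.9 dy 100.6 dz 47.7 rz -0.261
```

Call:
jog_arm(
  targets=[
    {"dx": 280, "dy": 120, "dz": 60, "gripper": 0},
    {"dx": 280, "dy": 120, "dz": 60, "gripper": 0},
    {"dx": 280, "dy": 120, "dz": 60, "gripper": 0},
    {"dx": 280, "dy": 120, "dz": 60, "gripper": 0},
    {"dx": 280, "dy": 120, "dz": 60, "gripper": 0},
    {"dx": 280, "dy": 120, "dz": 60, "gripper": 0},
    {"dx": 280, "dy": 120, "dz": 60, "gripper": 0},
    {"dx": 280, "dy": 120, "dz": 60, "gripper": 0},
  ],
  force=20,
)

```text
invalid input at $.targets[0]: expected keys dx, dy, dz, rx, ry, rz, gripper
```

Call:
jog_arm(
  targets=[
    {"dx": 188, "dy": 82, "dz": 38, "rz": -0.34, "gripper": 0},
    {"dx": 188, "dy": 82, "dz": 38, "rz": -0.34, "gripper": 0},
    {"dx": 188, "dy": 82, "dz": 38, "rz": -0.34, "gripper": 0},
    {"dx": 188, "dy": 82, "dz": 38, "rz": -0.34, "gripper": 0},
    {"dx": 188, "dy": 82, "dz": 38, "rz": -0.34, "gripper": 0},
    {"dx": 188, "dy": 82, "dz": 38, "rz": -0.34, "gripper": 0},
    {"dx": 188, "dy": 82, "dz": 38, "rz": -0.34, "gripper": 0},
    {"dx": 188, "dy": 82, "dz": 38, "rz": -0.34, "gripper": 0},
  ],
)

```text
invalid input at $.targets[0]: expected keys dx, dy, dz, rx, ry, rz, gripper
```

Run:
```python
from h import *
d=grab('wrist'); save(d,'w1.png'); s=arm.get_state(); print(s['t'],s['eef_pos'],s['ee_rot'],s['q'])
W=world(d); m=((W[...,2]>.03)&(W[...,2]<.07)&(np.hypot(W[...,0]-.564,W[...,1]-.353)<.05))
P=W[m]; print(len(P)); 
for a,b in((.01,.024),(.026,.034),(.036,.046),(.046,.06)):
    Q=W[(W[...,2]>a)&(W[...,2]<b)&(np.hypot(W[...,0]-.564,W[...,1]-.353)<.05)][:,:2]
    if len(Q)>20: print(a,len(Q),Q.min(0),Q.max(0),Q.mean(0))
go(.564,.353,.024,.108)
```

```text
0.15 [0.15434662 0.65676802 0.24785428] [ 3.14031720e+00 -1.36944930e-04 -2.30881807e-01] [ 1.62811511e+00  3.59221284e-01  1.13016974e-02 -2.45845289e-04
 -1.22413852e+00 -2.88117000e-01]
0
dx 468.3 dy 202.0 dz 223.9 rz -0.339
```

View pics/w1.png

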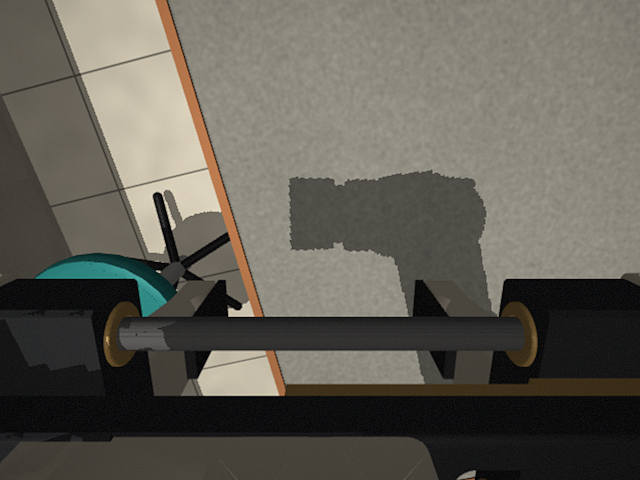

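The moves were refused because every row needs all seven keys, so the arm has not moved. The wrist view only shows the bench edge and the jaws along the bottom, around row 330.

Call:
jog_arm(
  targets=[
    {"dx": 280, "dy": 120, "dz": 60, "rx": 0, "ry": 0, "rz": 0, "gripper": 0},
    {"dx": 280, "dy": 120, "dz": 60, "rx": 0, "ry": 0, "rz": 0, "gripper": 0},
    {"dx": 280, "dy": 120, "dz": 60, "rx": 0, "ry": 0, "rz": 0, "gripper": 0},
    {"dx": 280, "dy": 120, "dz": 60, "rx": 0, "ry": 0, "rz": 0, "gripper": 0},
    {"dx": 280, "dy": 120, "dz": 60, "rx": 0, "ry": 0, "rz": 0, "gripper": 0},
    {"dx": 280, "dy": 120, "dz": 60, "rx": 0, "ry": 0, "rz": 0, "gripper": 0},
    {"dx": 280, "dy": 120, "dz": 60, "rx": 0, "ry": 0, "rz": 0, "gripper": 0},
    {"dx": 280, "dy": 120, "dz": 60, "rx": 0, "ry": 0, "rz": 0, "gripper": 0},
  ],
  force=20,
)

```text
t: 0.82
eef_pos: [0.4019, 0.4728, 0.1873]
ee_rot: [3.139, 0.0, -0.233]
force: [-0.2, 0.6, -0.3]
width: 0.0875
gripper_force: 0.0
```

Call:
jog_arm(
  targets=[
    {"dx": 188, "dy": 82, "dz": 38, "rx": 0, "ry": 0, "rz": -0.34, "gripper": 0},
    {"dx": 188, "dy": 82, "dz": 38, "rx": 0, "ry": 0, "rz": -0.34, "gripper": 0},
    {"dx": 188, "dy": 82, "dz": 38, "rx": 0, "ry": 0, "rz": -0.34, "gripper": 0},
    {"dx": 188, "dy": 82, "dz": 38, "rx": 0, "ry": 0, "rz": -0.34, "gripper": 0},
    {"dx": 188, "dy": 82, "dz": 38, "rx": 0, "ry": 0, "rz": -0.34, "gripper": 0},
    {"dx": 188, "dy": 82, "dz": 38, "rx": 0, "ry": 0, "rz": -0.34, "gripper": 0},
    {"dx": 188, "dy": 82, "dz": 38, "rx": 0, "ry": 0, "rz": -0.34, "gripper": 0},
    {"dx": 188, "dy": 82, "dz": 38, "rx": 0, "ry": 0, "rz": -0.34, "gripper": 0},
  ],
)

```text
t: 1.48
eef_pos: [0.5639, 0.3529, 0.1501]
ee_rot: [3.141, 0.001, 0.108]
force: [-0.2, 0.3, 0.1]
width: 0.087
gripper_force: 0.0
```

Run:
```python
from h import *
d=grab('wrist'); save(d,'w2.png'); s=arm.get_state(); print(s['t'],s['eef_pos'],s['ee_rot'],s['q'])
W=world(d)
for a,b in((.01,.024),(.026,.034),(.036,.046),(.046,.06)):
    Q=W[(W[...,2]>a)&(W[...,2]<b)&(np.hypot(W[...,0]-.564,W[...,1]-.353)<.05)][:,:2]
    if len(Q)>20: print(a,len(Q),Q.min(0),Q.max(0),Q.mean(0))
go(.564,.353,.024,.108)
```

```text
1.5333 [0.56337891 0.35371237 0.15051015] [3.14158967e+00 2.19989321e-04 1.09193007e-01] [ 8.53038601e-01  4.14331790e-01 -1.37184093e-01 -1.72297489e-04
 -1.01944435e+00  8.27041002e-01]
0.01 294 [0.55749533 0.33634501] [0.58528395 0.37321222] [0.57764665 0.35509337]
0.026 725 [0.55594106 0.3396338 ] [0.58356815 0.37010874] [0.56977193 0.35515013]
0.036 249 [0.55712543 0.34217865] [0.57945461 0.36769079] [0.56802979 0.35492686]
0.046 525 [0.55474836 0.34252632] [0.57932158 0.36740251] [0.56761696 0.35499318]
dx 0.5 dy 0.8 dz 126.5 rz 0.001
```

View pics/w2.png

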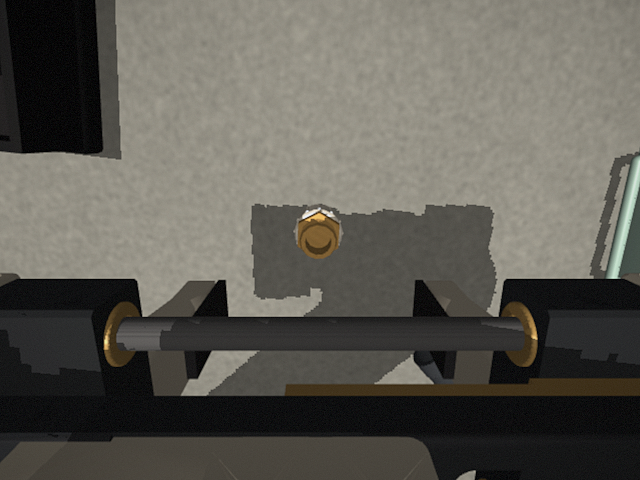

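The wrist view shows the adapter's brass thread at (319,235), between the jaws in y and just ahead of them, with nothing else near. Its axis is at about (0.567, 0.355).

Call:
jog_arm(
  targets=[
    {"dx": 4, "dy": -1, "dz": 30, "rx": 0, "ry": 0, "rz": 0, "gripper": 0},
    {"dx": 4, "dy": -1, "dz": 60, "rx": 0, "ry": 0, "rz": 0, "gripper": 0},
    {"dx": 4, "dy": -1, "dz": 90, "rx": 0, "ry": 0, "rz": 0, "gripper": 0},
    {"dx": 4, "dy": -1, "dz": 110, "rx": 0, "ry": 0, "rz": 0, "gripper": 0},
    {"dx": 4, "dy": -1, "dz": 120, "rx": 0, "ry": 0, "rz": 0, "gripper": 0},
    {"dx": 4, "dy": -1, "dz": 125, "rx": 0, "ry": 0, "rz": 0, "gripper": 0},
    {"dx": 4, "dy": -1, "dz": 126, "rx": 0, "ry": 0, "rz": 0, "gripper": 0},
    {"dx": 4, "dy": -1, "dz": 126, "rx": 0, "ry": 0, "rz": 0, "gripper": 0},
  ],
)

```text
t: 2.2
eef_pos: [0.5679, 0.3559, 0.0257]
ee_rot: [-3.141, -0.001, 0.11]
force: [0.3, -0.2, 0.1]
width: 0.0878
gripper_force: 0.0
```

Call:
jog_arm(
  targets=[
    {"dx": 0, "dy": 0, "dz": 0, "rx": 0, "ry": 0, "rz": 0, "gripper": 1},
    {"dx": 0, "dy": 0, "dz": 0, "rx": 0, "ry": 0, "rz": 0, "gripper": 1},
    {"dx": 0, "dy": 0, "dz": 0, "rx": 0, "ry": 0, "rz": 0, "gripper": 1},
    {"dx": 0, "dy": 0, "dz": 0, "rx": 0, "ry": 0, "rz": 0, "gripper": 1},
    {"dx": 0, "dy": 0, "dz": 0, "rx": 0, "ry": 0, "rz": 0, "gripper": 1},
    {"dx": 0, "dy": 0, "dz": 0, "rx": 0, "ry": 0, "rz": 0, "gripper": 1},
    {"dx": 0, "dy": 0, "dz": 0, "rx": 0, "ry": 0, "rz": 0, "gripper": 1},
    {"dx": 0, "dy": 0, "dz": 0, "rx": 0, "ry": 0, "rz": 0, "gripper": 1},
  ],
  force=20,
)

```text
t: 2.87
eef_pos: [0.5677, 0.3548, 0.0246]
ee_rot: [3.142, 0.0, 0.109]
force: [0.5, -0.2, 0.2]
width: 0.0401
gripper_force: 0.0
```

Call:
jog_arm(
  targets=[
    {"dx": 0, "dy": 0, "dz": 0, "rx": 0, "ry": 0, "rz": 0, "gripper": 1},
    {"dx": 0, "dy": 0, "dz": 0, "rx": 0, "ry": 0, "rz": 0, "gripper": 1},
    {"dx": 0, "dy": 0, "dz": 0, "rx": 0, "ry": 0, "rz": 0, "gripper": 1},
    {"dx": 0, "dy": 0, "dz": -10, "rx": 0, "ry": 0, "rz": 0, "gripper": 1},
    {"dx": 0, "dy": 0, "dz": -35, "rx": 0, "ry": 0, "rz": 0, "gripper": 1},
    {"dx": 0, "dy": 0, "dz": -70, "rx": 0, "ry": 0, "rz": 0, "gripper": 1},
    {"dx": 0, "dy": 0, "dz": -95, "rx": 0, "ry": 0, "rz": 0, "gripper": 1},
    {"dx": 0, "dy": 0, "dz": -100, "rx": 0, "ry": 0, "rz": 0, "gripper": 1},
  ],
)

```text
t: 3.53
eef_pos: [0.5697, 0.3565, 0.1308]
ee_rot: [-3.137, -0.007, 0.11]
force: [-0.1, 0.7, -1.3]
width: 0.0354
gripper_force: 20.0
```

Run:
```python
from h import *
go(.578,-.074,.12,.108)
```

```text
dx -39.1 dy 428.8 dz 10.8 rz 0.002
```

Call:
jog_arm(
  targets=[
    {"dx": -2, "dy": 20, "dz": 0, "rx": 0, "ry": 0, "rz": 0, "gripper": 1},
    {"dx": -4, "dy": 50, "dz": 0, "rx": 0, "ry": 0, "rz": 0, "gripper": 1},
    {"dx": -7, "dy": 85, "dz": 0, "rx": 0, "ry": 0, "rz": 0, "gripper": 1},
    {"dx": -10, "dy": 120, "dz": 0, "rx": 0, "ry": 0, "rz": 0, "gripper": 1},
    {"dx": -13, "dy": 155, "dz": 0, "rx": 0, "ry": 0, "rz": 0, "gripper": 1},
    {"dx": -16, "dy": 190, "dz": 0, "rx": 0, "ry": 0, "rz": 0, "gripper": 1},
    {"dx": -19, "dy": 225, "dz": 0, "rx": 0, "ry": 0, "rz": 0, "gripper": 1},
    {"dx": -22, "dy": 260, "dz": 0, "rx": 0, "ry": 0, "rz": 0, "gripper": 1},
  ],
)

```text
t: 4.2
eef_pos: [0.5732, 0.0918, 0.1243]
ee_rot: [3.141, 0.001, 0.109]
force: [1.3, 0.4, -1.5]
width: 0.0355
gripper_force: 20.0
```

Call:
jog_arm(
  targets=[
    {"dx": -3, "dy": 35, "dz": 0, "rx": 0, "ry": 0, "rz": 0, "gripper": 1},
    {"dx": -6, "dy": 70, "dz": 0, "rx": 0, "ry": 0, "rz": 0, "gripper": 1},
    {"dx": -9, "dy": 105, "dz": 0, "rx": 0, "ry": 0, "rz": 0, "gripper": 1},
    {"dx": -11, "dy": 135, "dz": 0, "rx": 0, "ry": 0, "rz": 0, "gripper": 1},
    {"dx": -13, "dy": 155, "dz": 0, "rx": 0, "ry": 0, "rz": 0, "gripper": 1},
    {"dx": -14, "dy": 165, "dz": 0, "rx": 0, "ry": 0, "rz": 0, "gripper": 1},
    {"dx": -14, "dy": 168, "dz": 0, "rx": 0, "ry": 0, "rz": 0, "gripper": 1},
    {"dx": -14, "dy": 168, "dz": 0, "rx": 0, "ry": 0, "rz": 0, "gripper": 1},
  ],
)

```text
t: 4.87
eef_pos: [0.5781, -0.0751, 0.1243]
ee_rot: [-3.141, 0.001, 0.108]
force: [0.4, 0.2, -1.2]
width: 0.0353
gripper_force: 20.0
```

Run:
```python
from h import *
d=grab('wrist'); save(d,'w3.png'); s=arm.get_state(); print(s['t'],s['eef_pos'],s['ee_rot'],s['gripper_force'])
go(.578,-.074,.033,.108)
```

```text
4.9167 [ 0.57832453 -0.07438227  0.12439704] [-3.14145351e+00  2.97723219e-04  1.08707563e-01] 19.999932646751404
dx -0.3 dy -0.4 dz 91.4 rz 0.001
```

View pics/w3.png

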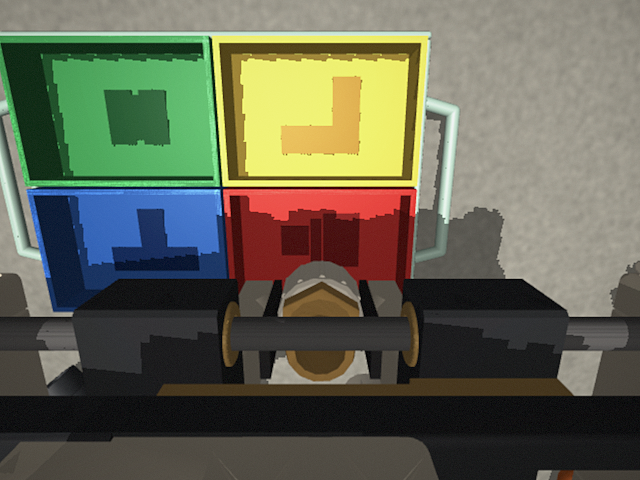

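The adapter is upright between the jaws at (320,330), over the red box (about x 230 to 412). The jaws line up with the tray. I'll lower it and open only part way, so the fingers clear the box walls.

Call:
jog_arm(
  targets=[
    {"dx": 0, "dy": 0, "dz": 20, "rx": 0, "ry": 0, "rz": 0, "gripper": 1},
    {"dx": 0, "dy": 0, "dz": 45, "rx": 0, "ry": 0, "rz": 0, "gripper": 1},
    {"dx": 0, "dy": 0, "dz": 65, "rx": 0, "ry": 0, "rz": 0, "gripper": 1},
    {"dx": 0, "dy": 0, "dz": 78, "rx": 0, "ry": 0, "rz": 0, "gripper": 1},
    {"dx": 0, "dy": 0, "dz": 86, "rx": 0, "ry": 0, "rz": 0, "gripper": 1},
    {"dx": 0, "dy": 0, "dz": 90, "rx": 0, "ry": 0, "rz": 0, "gripper": 1},
    {"dx": 0, "dy": 0, "dz": 92, "rx": 0, "ry": 0, "rz": 0, "gripper": 1},
    {"dx": 0, "dy": 0, "dz": 92, "rx": 0, "ry": 0, "rz": 0, "gripper": 1},
  ],
)

```text
t: 5.58
eef_pos: [0.5789, -0.074, 0.0328]
ee_rot: [3.142, -0.0, 0.11]
force: [-0.6, 0.0, 0.1]
width: 0.0352
gripper_force: 20.0
```

Call:
jog_arm(
  targets=[
    {"dx": 0, "dy": 0, "dz": 0, "rx": 0, "ry": 0, "rz": 0, "gripper": 0.45},
    {"dx": 0, "dy": 0, "dz": 0, "rx": 0, "ry": 0, "rz": 0, "gripper": 0.45},
    {"dx": 0, "dy": 0, "dz": 0, "rx": 0, "ry": 0, "rz": 0, "gripper": 0.45},
    {"dx": 0, "dy": 0, "dz": 0, "rx": 0, "ry": 0, "rz": 0, "gripper": 0.45},
    {"dx": 0, "dy": 0, "dz": -20, "rx": 0, "ry": 0, "rz": 0, "gripper": 0.45},
    {"dx": 0, "dy": 0, "dz": -50, "rx": 0, "ry": 0, "rz": 0, "gripper": 0.45},
    {"dx": 0, "dy": 0, "dz": -85, "rx": 0, "ry": 0, "rz": 0, "gripper": 0.45},
    {"dx": 0, "dy": 0, "dz": -100, "rx": 0, "ry": 0, "rz": 0, "gripper": 0},
  ],
)

```text
t: 6.25
eef_pos: [0.5804, -0.0747, 0.1372]
ee_rot: [3.141, -0.005, 0.11]
force: [1.1, 0.3, 0.4]
width: 0.0508
gripper_force: 0.0
```

Run:
```python
from h import *
go(.451,-.122,.13,.108); go(.451,-.122,.13,.108,(.578,-.074,.132,.108))
```

```text
dx -133.8 dy 32.8 dz 7.2 rz 0.002
dx -131.4 dy 34.0 dz 2.0 rz -0.000
```

Call:
jog_arm(
  targets=[
    {"dx": -20, "dy": 5, "dz": 0, "rx": 0, "ry": 0, "rz": 0, "gripper": 0},
    {"dx": -45, "dy": 12, "dz": 0, "rx": 0, "ry": 0, "rz": 0, "gripper": 0},
    {"dx": -75, "dy": 20, "dz": 0, "rx": 0, "ry": 0, "rz": 0, "gripper": 0},
    {"dx": -100, "dy": 27, "dz": 0, "rx": 0, "ry": 0, "rz": 0, "gripper": 0},
    {"dx": -120, "dy": 32, "dz": 0, "rx": 0, "ry": 0, "rz": 0, "gripper": 0},
    {"dx": -130, "dy": 34, "dz": 0, "rx": 0, "ry": 0, "rz": 0, "gripper": 0},
    {"dx": -131, "dy": 34, "dz": 0, "rx": 0, "ry": 0, "rz": 0, "gripper": 0},
    {"dx": -131, "dy": 34, "dz": 0, "rx": 0, "ry": 0, "rz": 0, "gripper": 0},
  ],
)

```text
t: 6.92
eef_pos: [0.4525, -0.1227, 0.1332]
ee_rot: [3.141, -0.002, 0.109]
force: [0.7, -0.4, 0.2]
width: 0.0871
gripper_force: 0.0
```

```bash
cat >> h.py <<'E'
def near(d,x,y,r=.05,a=.012,b=.07):
    W=world(d); P=W[(W[...,2]>a)&(W[...,2]<b)&(np.hypot(W[...,0]-x,W[...,1]-y)<r)]
    q=cv2.minAreaRect(P[:,:2].astype(np.float32)*1000)
    print(len(P),'min',P.min(0).round(4),'max',P.max(0).round(4),'rect',np.round(q[0],1),np.round(q[1],1),round(q[2],1)); return P
E
python3 - <<'E'
from h import *
d=grab('wrist'); s=arm.get_state(); print(s['eef_pos'],s['width'])
near(d,.452,-.122,.035,.03)
t=grab('top'); print('adapter'); near(t,.578,-.074,.03,.042)
go(.452,-.122,.026,.108)
E
```

```text
[ 0.45308312 -0.12251145  0.13312326] 0.08771321086778107
1055 min [ 0.434  -0.1406  0.03  ] max [ 0.4671 -0.1086  0.0401] rect [ 450.7 -124.5] [32.6 32.2] 25.1
adapterTraceback (most recent call last):
  File "<stdin>", line 4, in <module>
  File "h.py", line 28, in near
    print(len(P),'min',P.min(0).round(4),'max',P.max(0).round(4),'rect',np.round(q[0],1),np.round(q[1],1),round(q[2],1)); return P
                       ~~~~~^^^
    return umr_minimum(a, axis, None, out, keepdims, initial, where)
ValueError: zero-size array to reduction operation minimum which has no identity
```

Call:
jog_arm(
  targets=[
    {"dx": -2, "dy": 2, "dz": 25, "rx": 0, "ry": 0, "rz": 0, "gripper": 0},
    {"dx": -2, "dy": 2, "dz": 55, "rx": 0, "ry": 0, "rz": 0, "gripper": 0},
    {"dx": -2, "dy": 2, "dz": 80, "rx": 0, "ry": 0, "rz": 0, "gripper": 0},
    {"dx": -2, "dy": 2, "dz": 96, "rx": 0, "ry": 0, "rz": 0, "gripper": 0},
    {"dx": -2, "dy": 2, "dz": 104, "rx": 0, "ry": 0, "rz": 0, "gripper": 0},
    {"dx": -2, "dy": 2, "dz": 106, "rx": 0, "ry": 0, "rz": 0, "gripper": 0.2},
    {"dx": -2, "dy": 2, "dz": 107, "rx": 0, "ry": 0, "rz": 0, "gripper": 1},
    {"dx": -2, "dy": 2, "dz": 107, "rx": 0, "ry": 0, "rz": 0, "gripper": 1},
  ],
  force=15,
)

```text
t: 7.68
eef_pos: [0.4511, -0.1247, 0.0261]
ee_rot: [3.141, -0.001, 0.11]
force: [0.4, 0.1, -0.4]
width: 0.0733
gripper_force: 0.0
```

Call:
jog_arm(
  targets=[
    {"dx": 0, "dy": 0, "dz": 0, "rx": 0, "ry": 0, "rz": 0, "gripper": 1},
    {"dx": 0, "dy": 0, "dz": 0, "rx": 0, "ry": 0, "rz": 0, "gripper": 1},
    {"dx": 0, "dy": 0, "dz": 0, "rx": 0, "ry": 0, "rz": 0, "gripper": 1},
    {"dx": 0, "dy": 0, "dz": 0, "rx": 0, "ry": 0, "rz": 0, "gripper": 1},
    {"dx": 0, "dy": 0, "dz": 0, "rx": 0, "ry": 0, "rz": 0, "gripper": 1},
    {"dx": 0, "dy": 0, "dz": 0, "rx": 0, "ry": 0, "rz": 0, "gripper": 1},
    {"dx": 0, "dy": 0, "dz": 0, "rx": 0, "ry": 0, "rz": 0, "gripper": 1},
    {"dx": 0, "dy": 0, "dz": 0, "rx": 0, "ry": 0, "rz": 0, "gripper": 1},
  ],
)

```text
t: 8.35
eef_pos: [0.4503, -0.1249, 0.0258]
ee_rot: [3.142, -0.0, 0.109]
force: [-1.4, -0.1, 4.4]
width: 0.0324
gripper_force: 15.0
```

Call:
jog_arm(
  targets=[
    {"dx": 0, "dy": 0, "dz": 0, "rx": 0, "ry": 0, "rz": 0, "gripper": 1},
    {"dx": 0, "dy": 0, "dz": 0, "rx": 0, "ry": 0, "rz": 0, "gripper": 1},
    {"dx": 0, "dy": 0, "dz": -10, "rx": 0, "ry": 0, "rz": 0, "gripper": 1},
    {"dx": 0, "dy": 0, "dz": -35, "rx": 0, "ry": 0, "rz": 0, "gripper": 1},
    {"dx": 0, "dy": 0, "dz": -65, "rx": 0, "ry": 0, "rz": 0, "gripper": 1},
    {"dx": 0, "dy": 0, "dz": -88, "rx": 0, "ry": 0, "rz": 0, "gripper": 1},
    {"dx": 0, "dy": 0, "dz": -98, "rx": 0, "ry": 0, "rz": 0, "gripper": 1},
    {"dx": 0, "dy": 0, "dz": -100, "rx": 0, "ry": 0, "rz": 0, "gripper": 1},
  ],
)

```text
t: 9.02
eef_pos: [0.4515, -0.1248, 0.1277]
ee_rot: [3.142, -0.004, 0.109]
force: [0.2, -0.5, 0.2]
width: 0.0328
gripper_force: 15.0
```

Run:
```python
from h import *
t=grab('top'); near(t,.578,-.074,.03,.042)
s=arm.get_state(); print(s['eef_pos'],s['width'],s['gripper_force'])
go(.648,.054,.13,.108)
```

```text
Traceback (most recent call last):
  File "h.py", line 28, in near
    print(len(P),'min',P.min(0).round(4),'max',P.max(0).round(4),'rect',np.round(q[0],1),np.round(q[1],1),round(q[2],1)); return P
                       ~~~~~^^^
ValueError: zero-size array to reduction operation minimum which has no identity
```

Call:
jog_arm(
  targets=[
    {"dx": 18, "dy": -13, "dz": 0, "rx": 0, "ry": 0, "rz": 0, "gripper": 1},
    {"dx": 45, "dy": -33, "dz": 0, "rx": 0, "ry": 0, "rz": 0, "gripper": 1},
    {"dx": 77, "dy": -56, "dz": 0, "rx": 0, "ry": 0, "rz": 0, "gripper": 1},
    {"dx": 110, "dy": -80, "dz": 0, "rx": 0, "ry": 0, "rz": 0, "gripper": 1},
    {"dx": 143, "dy": -104, "dz": 0, "rx": 0, "ry": 0, "rz": 0, "gripper": 1},
    {"dx": 173, "dy": -125, "dz": 0, "rx": 0, "ry": 0, "rz": 0, "gripper": 1},
    {"dx": 198, "dy": -143, "dz": 0, "rx": 0, "ry": 0, "rz": 0, "gripper": 1},
    {"dx": 211, "dy": -153, "dz": 0, "rx": 0, "ry": 0, "rz": 0, "gripper": 1},
  ],
)

```text
t: 9.73
eef_pos: [0.645, 0.0525, 0.1228]
ee_rot: [3.141, 0.002, 0.11]
force: [-0.2, -1.2, 0.2]
width: 0.0326
gripper_force: 15.0
```

Call:
jog_arm(
  targets=[
    {"dx": 4, "dy": -3, "dz": 0, "rx": 0, "ry": 0, "rz": 0, "gripper": 1},
    {"dx": 5, "dy": -3, "dz": 10, "rx": 0, "ry": 0, "rz": 0, "gripper": 1},
    {"dx": 5, "dy": -3, "dz": 30, "rx": 0, "ry": 0, "rz": 0, "gripper": 1},
    {"dx": 5, "dy": -3, "dz": 55, "rx": 0, "ry": 0, "rz": 0, "gripper": 1},
    {"dx": 5, "dy": -3, "dz": 75, "rx": 0, "ry": 0, "rz": 0, "gripper": 1},
    {"dx": 5, "dy": -3, "dz": 86, "rx": 0, "ry": 0, "rz": 0, "gripper": 1},
    {"dx": 5, "dy": -3, "dz": 91, "rx": 0, "ry": 0, "rz": 0, "gripper": 1},
    {"dx": 5, "dy": -3, "dz": 92, "rx": 0, "ry": 0, "rz": 0, "gripper": 1},
  ],
)

```text
t: 10.4
eef_pos: [0.6465, 0.0527, 0.0326]
ee_rot: [3.141, 0.003, 0.109]
force: [0.2, -0.2, 0.4]
width: 0.0326
gripper_force: 15.0
```

Call:
jog_arm(
  targets=[
    {"dx": 0, "dy": 0, "dz": 0, "rx": 0, "ry": 0, "rz": 0, "gripper": 0.45},
    {"dx": 0, "dy": 0, "dz": 0, "rx": 0, "ry": 0, "rz": 0, "gripper": 0.45},
    {"dx": 0, "dy": 0, "dz": 0, "rx": 0, "ry": 0, "rz": 0, "gripper": 0.45},
    {"dx": 0, "dy": 0, "dz": 0, "rx": 0, "ry": 0, "rz": 0, "gripper": 0.45},
    {"dx": 0, "dy": 0, "dz": -20, "rx": 0, "ry": 0, "rz": 0, "gripper": 0.45},
    {"dx": 0, "dy": 0, "dz": -50, "rx": 0, "ry": 0, "rz": 0, "gripper": 0.45},
    {"dx": 0, "dy": 0, "dz": -85, "rx": 0, "ry": 0, "rz": 0, "gripper": 0.45},
    {"dx": 0, "dy": 0, "dz": -100, "rx": 0, "ry": 0, "rz": 0, "gripper": 0},
  ],
)

```text
t: 11.07
eef_pos: [0.6499, 0.0541, 0.1385]
ee_rot: [-3.141, -0.006, 0.11]
force: [1.2, 0.1, 0.5]
width: 0.0511
gripper_force: 0.0
```

Run:
```python
from h import *
s=arm.get_state(); print(s['t'],s['eef_pos'],s['width'])
for a in (62.8,152.8,-27.2,-117.2): go(.454,-.243,.134,np.radians(a+90),(.648,.054,.134,.109))
```

```text
11.0667 [0.64994098 0.05410721 0.13850814] 0.05111118562194136
dx -225.2 dy 274.1 dz -0.0 rz -2.558
dx -225.2 dy 274.1 dz -0.0 rz 2.155
dx -225.2 dy 274.1 dz -0.0 rz -0.987
dx -225.2 dy 274.1 dz -0.0 rz 0.584
```

Call:
jog_arm(
  targets=[
    {"dx": -15, "dy": 18, "dz": 0, "rx": 0, "ry": 0, "rz": 0, "gripper": 0},
    {"dx": -38, "dy": 46, "dz": 0, "rx": 0, "ry": 0, "rz": 0, "gripper": 0},
    {"dx": -63, "dy": 77, "dz": 0, "rx": 0, "ry": 0, "rz": 0, "gripper": 0},
    {"dx": -88, "dy": 107, "dz": 0, "rx": 0, "ry": 0, "rz": 0, "gripper": 0},
    {"dx": -113, "dy": 138, "dz": 0, "rx": 0, "ry": 0, "rz": 0, "gripper": 0},
    {"dx": -138, "dy": 168, "dz": 0, "rx": 0, "ry": 0, "rz": 0, "gripper": 0},
    {"dx": -163, "dy": 199, "dz": 0, "rx": 0, "ry": 0, "rz": 0, "gripper": 0},
    {"dx": -188, "dy": 229, "dz": 0, "rx": 0, "ry": 0, "rz": 0, "gripper": 0},
  ],
)

```text
t: 11.73
eef_pos: [0.485, -0.1957, 0.1342]
ee_rot: [3.141, -0.001, 0.11]
force: [-0.0, -0.4, -0.4]
width: 0.0873
gripper_force: 0.0
```

Call:
jog_arm(
  targets=[
    {"dx": -20, "dy": 24, "dz": 0, "rx": 0, "ry": 0, "rz": 0.1, "gripper": 0},
    {"dx": -32, "dy": 38, "dz": 0, "rx": 0, "ry": 0, "rz": 0.22, "gripper": 0},
    {"dx": -37, "dy": 45, "dz": 0, "rx": 0, "ry": 0, "rz": 0.34, "gripper": 0},
    {"dx": -37, "dy": 45, "dz": 0, "rx": 0, "ry": 0, "rz": 0.46, "gripper": 0},
    {"dx": -37, "dy": 45, "dz": 0, "rx": 0, "ry": 0, "rz": 0.54, "gripper": 0},
    {"dx": -37, "dy": 45, "dz": 0, "rx": 0, "ry": 0, "rz": 0.584, "gripper": 0},
    {"dx": -37, "dy": 45, "dz": 0, "rx": 0, "ry": 0, "rz": 0.584, "gripper": 0},
    {"dx": -37, "dy": 45, "dz": 0, "rx": 0, "ry": 0, "rz": 0.584, "gripper": 0},
  ],
)

```text
t: 12.4
eef_pos: [0.4542, -0.2432, 0.1339]
ee_rot: [-3.141, -0.001, -0.473]
force: [0.1, -0.4, -0.1]
width: 0.0878
gripper_force: 0.0
```

Run:
```python
from h import *
d=grab('wrist'); save(d,'w4.png'); s=arm.get_state(); print(s['eef_pos'],s['ee_rot'],s['width'])
near(d,.453,-.243,.045,.014)
t=grab('top'); near(t,.578,-.074,.03,.042); near(t,.648,.054,.03,.035)
go(.453,-.243,.024,np.radians(-27.2))
```

```text
[ 0.45425403 -0.2430993   0.13381252] [-3.14137619e+00 -5.29357938e-04 -4.72906868e-01] 0.08763074318441527
3876 min [ 0.4205 -0.2706  0.0141] max [ 0.4822 -0.2213  0.0354] rect [ 451.2 -245. ] [46.3 47.2] 63.2Traceback (most recent call last):
  File "<stdin>", line 4, in <module>
  File "h.py", line 28, in near
    print(len(P),'min',P.min(0).round(4),'max',P.max(0).round(4),'rect',np.round(q[0],1),np.round(q[1],1),round(q[2],1)); return P
                       ~~~~~^^^
    return umr_minimum(a, axis, None, out, keepdims, initial, where)
ValueError: zero-size array to reduction operation minimum which has no identity
```

View pics/w4.png

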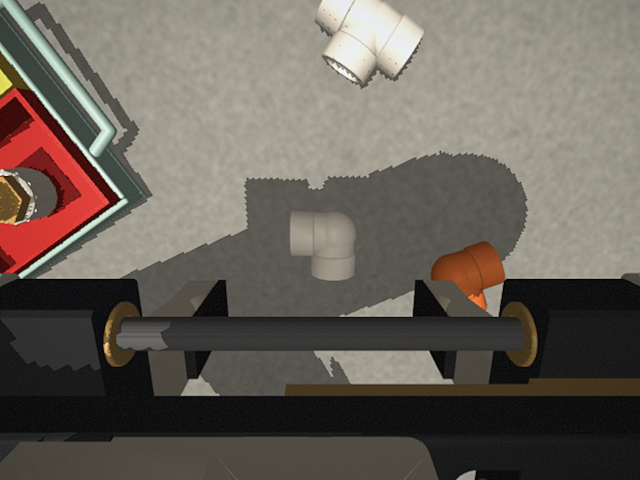

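The wrist view shows the white elbow at (325,243), between and ahead of the jaws, with its arms to the left and downward. The orange look-alike is at (475,270), so I'll go down with the jaws narrowed to about 72 mm. The adapter stands upright in the red box at (20,195).

Call:
jog_arm(
  targets=[
    {"dx": -2, "dy": 3, "dz": 10, "rx": 0, "ry": 0, "rz": 0, "gripper": 0.18},
    {"dx": -2, "dy": 3, "dz": 30, "rx": 0, "ry": 0, "rz": 0, "gripper": 0.18},
    {"dx": -2, "dy": 3, "dz": 55, "rx": 0, "ry": 0, "rz": 0, "gripper": 0.18},
    {"dx": -2, "dy": 3, "dz": 80, "rx": 0, "ry": 0, "rz": 0, "gripper": 0.18},
    {"dx": -2, "dy": 3, "dz": 98, "rx": 0, "ry": 0, "rz": 0, "gripper": 0.18},
    {"dx": -2, "dy": 3, "dz": 106, "rx": 0, "ry": 0, "rz": 0, "gripper": 0.18},
    {"dx": -2, "dy": 3, "dz": 109, "rx": 0, "ry": 0, "rz": 0, "gripper": 0.18},
    {"dx": -2, "dy": 3, "dz": 109, "rx": 0, "ry": 0, "rz": 0, "gripper": 1},
  ],
  force=15,
)

```text
t: 13.17
eef_pos: [0.4511, -0.2448, 0.0244]
ee_rot: [3.141, 0.001, -0.474]
force: [-0.4, -0.6, -0.3]
width: 0.0691
gripper_force: 0.0
```

Call:
jog_arm(
  targets=[
    {"dx": 0, "dy": 0, "dz": 0, "rx": 0, "ry": 0, "rz": 0, "gripper": 1},
    {"dx": 0, "dy": 0, "dz": 0, "rx": 0, "ry": 0, "rz": 0, "gripper": 1},
    {"dx": 0, "dy": 0, "dz": 0, "rx": 0, "ry": 0, "rz": 0, "gripper": 1},
    {"dx": 0, "dy": 0, "dz": 0, "rx": 0, "ry": 0, "rz": 0, "gripper": 1},
    {"dx": 0, "dy": 0, "dz": 0, "rx": 0, "ry": 0, "rz": 0, "gripper": 1},
    {"dx": 0, "dy": 0, "dz": 0, "rx": 0, "ry": 0, "rz": 0, "gripper": 1},
    {"dx": 0, "dy": 0, "dz": 0, "rx": 0, "ry": 0, "rz": 0, "gripper": 1},
    {"dx": 0, "dy": 0, "dz": 0, "rx": 0, "ry": 0, "rz": 0, "gripper": 1},
  ],
)

```text
t: 13.83
eef_pos: [0.4517, -0.245, 0.0254]
ee_rot: [-3.141, -0.001, -0.474]
force: [-1.2, 1.6, 7.3]
width: 0.0462
gripper_force: 15.0
```

Call:
jog_arm(
  targets=[
    {"dx": 0, "dy": 0, "dz": 0, "rx": 0, "ry": 0, "rz": 0, "gripper": 1},
    {"dx": 0, "dy": 0, "dz": 0, "rx": 0, "ry": 0, "rz": 0, "gripper": 1},
    {"dx": 0, "dy": 0, "dz": -10, "rx": 0, "ry": 0, "rz": 0, "gripper": 1},
    {"dx": 0, "dy": 0, "dz": -35, "rx": 0, "ry": 0, "rz": 0, "gripper": 1},
    {"dx": 0, "dy": 0, "dz": -65, "rx": 0, "ry": 0, "rz": 0, "gripper": 1},
    {"dx": 0, "dy": 0, "dz": -88, "rx": 0, "ry": 0, "rz": 0, "gripper": 1},
    {"dx": 0, "dy": 0, "dz": -98, "rx": 0, "ry": 0, "rz": 0, "gripper": 1},
    {"dx": 0, "dy": 0, "dz": -100, "rx": 0, "ry": 0, "rz": 0, "gripper": 1},
  ],
)

```text
t: 14.5
eef_pos: [0.4522, -0.2451, 0.1274]
ee_rot: [-3.14, -0.004, -0.475]
force: [0.4, 0.1, 0.0]
width: 0.0459
gripper_force: 15.0
```

Run:
```python
from h import *
s=arm.get_state(); print(s['eef_pos'],s['ee_rot'],s['width'],s['gripper_force'])
go(.661,-.065,.13,.108)
```

```text
[ 0.45223004 -0.24513695  0.1273547 ] [-3.1402206  -0.00445635 -0.47454356] 0.045928872880649015 14.998304173350334
dx 103.4 dy -255.6 dz -2.6 rz -0.583
```

Call:
jog_arm(
  targets=[
    {"dx": 8, "dy": -19, "dz": 0, "rx": 0, "ry": 0, "rz": -0.04, "gripper": 1},
    {"dx": 21, "dy": -52, "dz": 0, "rx": 0, "ry": 0, "rz": -0.12, "gripper": 1},
    {"dx": 36, "dy": -88, "dz": 0, "rx": 0, "ry": 0, "rz": -0.21, "gripper": 1},
    {"dx": 51, "dy": -125, "dz": 0, "rx": 0, "ry": 0, "rz": -0.3, "gripper": 1},
    {"dx": 66, "dy": -162, "dz": 0, "rx": 0, "ry": 0, "rz": -0.39, "gripper": 1},
    {"dx": 81, "dy": -199, "dz": 0, "rx": 0, "ry": 0, "rz": -0.48, "gripper": 1},
    {"dx": 94, "dy": -232, "dz": 0, "rx": 0, "ry": 0, "rz": -0.55, "gripper": 1},
    {"dx": 104, "dy": -255, "dz": 0, "rx": 0, "ry": 0, "rz": -0.583, "gripper": 1},
  ],
)

```text
t: 15.17
eef_pos: [0.6614, -0.0633, 0.1228]
ee_rot: [-3.142, 0.002, 0.113]
force: [-0.0, -0.4, -0.3]
width: 0.046
gripper_force: 15.0
```

Call:
jog_arm(
  targets=[
    {"dx": 0, "dy": 0, "dz": 0, "rx": 0, "ry": 0, "rz": 0, "gripper": 1},
    {"dx": 0, "dy": 0, "dz": 10, "rx": 0, "ry": 0, "rz": 0, "gripper": 1},
    {"dx": 0, "dy": 0, "dz": 20, "rx": 0, "ry": 0, "rz": 0, "gripper": 1},
    {"dx": 0, "dy": 0, "dz": 30, "rx": 0, "ry": 0, "rz": 0, "gripper": 1},
    {"dx": 0, "dy": 0, "dz": 35, "rx": 0, "ry": 0, "rz": 0, "gripper": 1},
    {"dx": 0, "dy": 0, "dz": 35, "rx": 0, "ry": 0, "rz": 0, "gripper": 1},
    {"dx": 0, "dy": 0, "dz": 35, "rx": 0, "ry": 0, "rz": 0, "gripper": 1},
    {"dx": 0, "dy": 0, "dz": 35, "rx": 0, "ry": 0, "rz": 0, "gripper": 1},
  ],
)

```text
t: 15.83
eef_pos: [0.6602, -0.0661, 0.09]
ee_rot: [3.141, -0.001, 0.108]
force: [-0.5, -0.4, -0.1]
width: 0.0458
gripper_force: 15.0
```

Run:
```python
from h import *
d=grab('wrist'); save(d,'w5.png'); s=arm.get_state(); print(s['eef_pos'],s['ee_rot'],s['width'],s['gripper_force'])
go(.661,-.065,.0325,.108)
```

```text
[ 0.66035712 -0.06589013  0.09021448] [ 3.14155974e+00 -1.05707314e-03  1.07867464e-01] 0.045736224533924154 14.998281374573708
dx 0.7 dy -0.8 dz 57.7 rz -0.000
```

View pics/w5.png

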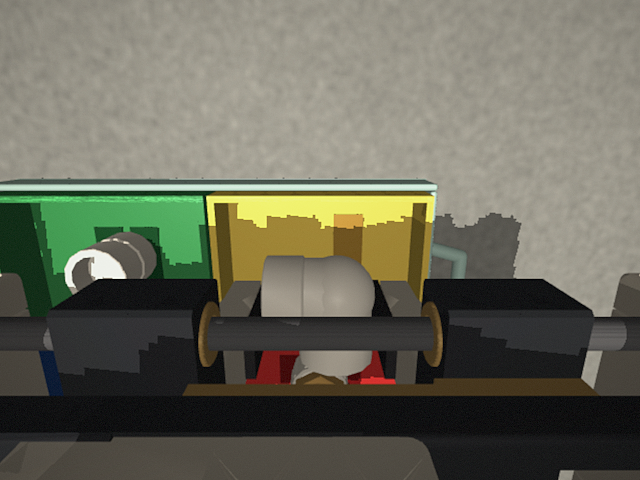

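The elbow is level in the jaws at (320,300), over the yellow box (x 208 to 433) and centred. The coupling stands in the green box at (110,262).

Call:
jog_arm(
  targets=[
    {"dx": 0, "dy": 0, "dz": 12, "rx": 0, "ry": 0, "rz": 0, "gripper": 1},
    {"dx": 0, "dy": 0, "dz": 27, "rx": 0, "ry": 0, "rz": 0, "gripper": 1},
    {"dx": 0, "dy": 0, "dz": 40, "rx": 0, "ry": 0, "rz": 0, "gripper": 1},
    {"dx": 0, "dy": 0, "dz": 49, "rx": 0, "ry": 0, "rz": 0, "gripper": 1},
    {"dx": 0, "dy": 0, "dz": 54, "rx": 0, "ry": 0, "rz": 0, "gripper": 1},
    {"dx": 0, "dy": 0, "dz": 57, "rx": 0, "ry": 0, "rz": 0, "gripper": 1},
    {"dx": 0, "dy": 0, "dz": 57, "rx": 0, "ry": 0, "rz": 0, "gripper": 1},
    {"dx": 0, "dy": 0, "dz": 57, "rx": 0, "ry": 0, "rz": 0, "gripper": 1},
  ],
)

```text
t: 16.55
eef_pos: [0.6605, -0.0656, 0.033]
ee_rot: [3.142, -0.001, 0.108]
force: [0.2, -0.3, -1.0]
width: 0.0462
gripper_force: 15.0
```

Call:
jog_arm(
  targets=[
    {"dx": 0, "dy": 0, "dz": 0, "rx": 0, "ry": 0, "rz": 0, "gripper": 0.34},
    {"dx": 0, "dy": 0, "dz": 0, "rx": 0, "ry": 0, "rz": 0, "gripper": 0.34},
    {"dx": 0, "dy": 0, "dz": 0, "rx": 0, "ry": 0, "rz": 0, "gripper": 0.34},
    {"dx": 0, "dy": 0, "dz": 0, "rx": 0, "ry": 0, "rz": 0, "gripper": 0.34},
    {"dx": 0, "dy": 0, "dz": -20, "rx": 0, "ry": 0, "rz": 0, "gripper": 0.34},
    {"dx": 0, "dy": 0, "dz": -50, "rx": 0, "ry": 0, "rz": 0, "gripper": 0.34},
    {"dx": 0, "dy": 0, "dz": -85, "rx": 0, "ry": 0, "rz": 0, "gripper": 0.34},
    {"dx": 0, "dy": 0, "dz": -100, "rx": 0, "ry": 0, "rz": 0, "gripper": 0},
  ],
)

```text
t: 17.22
eef_pos: [0.662, -0.0657, 0.1373]
ee_rot: [3.141, -0.005, 0.109]
force: [1.3, -0.0, 0.5]
width: 0.0609
gripper_force: 0.0
```

Run:
```python
from h import *
s=arm.get_state(); print(s['t'],s['eef_pos'],s['width'])
for a in (119,-61): go(.560,-.326,.133,np.radians(a+90),(.6605,-.066,.133,.108))
```

```text
17.2167 [ 0.66201236 -0.06570511  0.1372585 ] 0.06093785296980491
dx -127.9 dy 247.7 dz -0.0 rz 2.743
dx -127.9 dy 247.7 dz -0.0 rz -0.398
```

Call:
jog_arm(
  targets=[
    {"dx": -9, "dy": 17, "dz": 0, "rx": 0, "ry": 0, "rz": -0.02, "gripper": 0},
    {"dx": -25, "dy": 48, "dz": 0, "rx": 0, "ry": 0, "rz": -0.08, "gripper": 0},
    {"dx": -43, "dy": 83, "dz": 0, "rx": 0, "ry": 0, "rz": -0.14, "gripper": 0},
    {"dx": -61, "dy": 119, "dz": 0, "rx": 0, "ry": 0, "rz": -0.2, "gripper": 0},
    {"dx": -79, "dy": 154, "dz": 0, "rx": 0, "ry": 0, "rz": -0.26, "gripper": 0},
    {"dx": -98, "dy": 190, "dz": 0, "rx": 0, "ry": 0, "rz": -0.32, "gripper": 0},
    {"dx": -115, "dy": 222, "dz": 0, "rx": 0, "ry": 0, "rz": -0.37, "gripper": 0},
    {"dx": -128, "dy": 248, "dz": 0, "rx": 0, "ry": 0, "rz": -0.398, "gripper": 0},
  ],
)

```text
t: 17.88
eef_pos: [0.5582, -0.3283, 0.1328]
ee_rot: [3.141, -0.0, 0.508]
force: [0.5, -1.0, -0.1]
width: 0.0875
gripper_force: 0.0
```

Run:
```python
from h import *
d=grab('wrist'); save(d,'w6.png'); s=arm.get_state(); print(s['eef_pos'],s['ee_rot'],s['width'],s['q'])
near(d,.560,-.326,.06,.012)
P=near(grab('top'),.660,-.066,.04,.012); print(np.percentile(P[:,2],[50,90]))
go(.560,-.326,.025,np.radians(29))
```

```text
[ 0.55663154 -0.3316547   0.13265063] [3.14139578e+00 9.30620879e-04 5.07017684e-01] 0.08739943518248704 [-2.36382665e-01  4.05313423e-01 -1.98209965e-01  9.40652307e-04
 -9.67825000e-01  2.31366312e+00]
4814 min [ 0.5296 -0.3623  0.0122] max [ 0.597  -0.3     0.0348] rect [ 559.5 -327.9] [60.8 46.1] 30.5
530 min [ 0.6208 -0.0929  0.012 ] max [ 0.6995 -0.0276  0.0437] rect [657.4 -66.9] [72.  60.7] 36.9
[0.03759227 0.04120358]
dx 3.8 dy -2.1 dz 107.6 rz -0.003
```

View pics/w6.png

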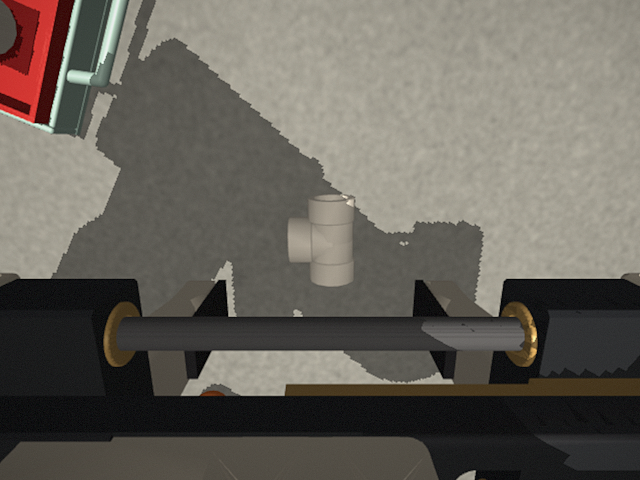

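The wrist view shows the white tee at (325,240), with its branch to the left and its run parallel to the jaws' plane. Nothing else is near. I'll go part of the way down, let the arm settle and check.

Call:
jog_arm(
  targets=[
    {"dx": 0, "dy": 0, "dz": 15, "rx": 0, "ry": 0, "rz": -0.02, "gripper": 0},
    {"dx": 0, "dy": 0, "dz": 30, "rx": 0, "ry": 0, "rz": -0.02, "gripper": 0},
    {"dx": 0, "dy": 0, "dz": 42, "rx": 0, "ry": 0, "rz": -0.02, "gripper": 0},
    {"dx": 0, "dy": 0, "dz": 50, "rx": 0, "ry": 0, "rz": -0.02, "gripper": 0},
    {"dx": 0, "dy": 0, "dz": 50, "rx": 0, "ry": 0, "rz": -0.02, "gripper": 0},
    {"dx": 0, "dy": 0, "dz": 50, "rx": 0, "ry": 0, "rz": -0.02, "gripper": 0},
    {"dx": 0, "dy": 0, "dz": 50, "rx": 0, "ry": 0, "rz": -0.02, "gripper": 0},
    {"dx": 0, "dy": 0, "dz": 50, "rx": 0, "ry": 0, "rz": -0.02, "gripper": 0},
  ],
)

```text
t: 18.65
eef_pos: [0.5603, -0.326, 0.0834]
ee_rot: [3.141, -0.001, 0.527]
force: [-0.7, -0.4, -1.0]
width: 0.0878
gripper_force: 0.0
```

Run:
```python
from h import *
d=grab('wrist'); s=arm.get_state(); print(s['eef_pos'],s['ee_rot'])
near(d,.560,-.326,.06,.012)
go(.5595,-.3279,.025,np.radians(30))
```

```text
[ 0.56021791 -0.32601206  0.08342592] [ 3.14053775e+00 -9.10212482e-04  5.26545229e-01]
7388 min [ 0.5296 -0.3721  0.0121] max [ 0.598 -0.27   0.07 ] rect [ 564.1 -321. ] [101.7  68.7] 89.6
dx -1.6 dy 1.3 dz 58.4 rz 0.003
```

Call:
jog_arm(
  targets=[
    {"dx": -1, "dy": 1, "dz": 12, "rx": 0, "ry": 0, "rz": 0, "gripper": 0.1},
    {"dx": -1, "dy": 1, "dz": 28, "rx": 0, "ry": 0, "rz": 0, "gripper": 0.1},
    {"dx": -1, "dy": 1, "dz": 43, "rx": 0, "ry": 0, "rz": 0, "gripper": 0.1},
    {"dx": -1, "dy": 1, "dz": 52, "rx": 0, "ry": 0, "rz": 0, "gripper": 0.1},
    {"dx": -1, "dy": 1, "dz": 57, "rx": 0, "ry": 0, "rz": 0, "gripper": 0.1},
    {"dx": -1, "dy": 1, "dz": 58, "rx": 0, "ry": 0, "rz": 0, "gripper": 0.1},
    {"dx": -1, "dy": 1, "dz": 58, "rx": 0, "ry": 0, "rz": 0, "gripper": 1},
    {"dx": -1, "dy": 1, "dz": 58, "rx": 0, "ry": 0, "rz": 0, "gripper": 1},
  ],
  force=15,
)

```text
t: 19.37
eef_pos: [0.5598, -0.3276, 0.0252]
ee_rot: [3.141, -0.001, 0.526]
force: [0.1, 0.5, 0.8]
width: 0.0707
gripper_force: 0.0
```

Call:
jog_arm(
  targets=[
    {"dx": 0, "dy": 0, "dz": 0, "rx": 0, "ry": 0, "rz": 0, "gripper": 1},
    {"dx": 0, "dy": 0, "dz": 0, "rx": 0, "ry": 0, "rz": 0, "gripper": 1},
    {"dx": 0, "dy": 0, "dz": 0, "rx": 0, "ry": 0, "rz": 0, "gripper": 1},
    {"dx": 0, "dy": 0, "dz": 0, "rx": 0, "ry": 0, "rz": 0, "gripper": 1},
    {"dx": 0, "dy": 0, "dz": 0, "rx": 0, "ry": 0, "rz": 0, "gripper": 1},
    {"dx": 0, "dy": 0, "dz": 0, "rx": 0, "ry": 0, "rz": 0, "gripper": 1},
    {"dx": 0, "dy": 0, "dz": 0, "rx": 0, "ry": 0, "rz": 0, "gripper": 1},
    {"dx": 0, "dy": 0, "dz": 0, "rx": 0, "ry": 0, "rz": 0, "gripper": 1},
  ],
)

```text
t: 20.03
eef_pos: [0.5595, -0.3274, 0.025]
ee_rot: [3.141, -0.0, 0.526]
force: [-1.4, 1.9, 4.4]
width: 0.0452
gripper_force: 15.0
```

Call:
jog_arm(
  targets=[
    {"dx": 0, "dy": 0, "dz": 0, "rx": 0, "ry": 0, "rz": 0, "gripper": 1},
    {"dx": 0, "dy": 0, "dz": 0, "rx": 0, "ry": 0, "rz": 0, "gripper": 1},
    {"dx": 0, "dy": 0, "dz": -10, "rx": 0, "ry": 0, "rz": 0, "gripper": 1},
    {"dx": 0, "dy": 0, "dz": -35, "rx": 0, "ry": 0, "rz": 0, "gripper": 1},
    {"dx": 0, "dy": 0, "dz": -65, "rx": 0, "ry": 0, "rz": 0, "gripper": 1},
    {"dx": 0, "dy": 0, "dz": -88, "rx": 0, "ry": 0, "rz": 0, "gripper": 1},
    {"dx": 0, "dy": 0, "dz": -98, "rx": 0, "ry": 0, "rz": 0, "gripper": 1},
    {"dx": 0, "dy": 0, "dz": -100, "rx": 0, "ry": 0, "rz": 0, "gripper": 1},
  ],
)

```text
t: 20.7
eef_pos: [0.5604, -0.3278, 0.1275]
ee_rot: [3.138, -0.003, 0.526]
force: [-0.1, 0.5, -0.3]
width: 0.0456
gripper_force: 15.0
```

Run:
```python
from h import *
s=arm.get_state(); print(s['eef_pos'],s['ee_rot'],s['width'],s['gripper_force'])
go(.565,.045,.125,.108,(.5598,-.3275,.125,.5265))
```

```text
[ 0.56042781 -0.32779515  0.1274925 ] [ 3.13842291e+00 -2.93276585e-03  5.26361329e-01] 0.04562502672617471 14.99992087483406
dx 191.7 dy -319.4 dz -0.0 rz 0.418
```

Call:
jog_arm(
  targets=[
    {"dx": 8, "dy": -13, "dz": 0, "rx": 0, "ry": 0, "rz": 0, "gripper": 1},
    {"dx": 22, "dy": -36, "dz": 0, "rx": 0, "ry": 0, "rz": 0, "gripper": 1},
    {"dx": 38, "dy": -63, "dz": 0, "rx": 0, "ry": 0, "rz": 0, "gripper": 1},
    {"dx": 54, "dy": -90, "dz": 0, "rx": 0, "ry": 0, "rz": 0, "gripper": 1},
    {"dx": 70, "dy": -117, "dz": 0, "rx": 0, "ry": 0, "rz": 0, "gripper": 1},
    {"dx": 87, "dy": -145, "dz": 0, "rx": 0, "ry": 0, "rz": 0, "gripper": 1},
    {"dx": 104, "dy": -173, "dz": 0, "rx": 0, "ry": 0, "rz": 0, "gripper": 1},
    {"dx": 120, "dy": -200, "dz": 0, "rx": 0, "ry": 0, "rz": 0, "gripper": 1},
  ],
)

```text
t: 21.37
eef_pos: [0.5611, -0.0921, 0.1229]
ee_rot: [-3.14, 0.002, 0.526]
force: [0.9, 0.6, 0.0]
width: 0.0451
gripper_force: 15.0
```

Call:
jog_arm(
  targets=[
    {"dx": 16, "dy": -26, "dz": 0, "rx": 0, "ry": 0, "rz": 0.07, "gripper": 1},
    {"dx": 32, "dy": -52, "dz": 0, "rx": 0, "ry": 0, "rz": 0.16, "gripper": 1},
    {"dx": 46, "dy": -76, "dz": 0, "rx": 0, "ry": 0, "rz": 0.25, "gripper": 1},
    {"dx": 58, "dy": -96, "dz": 0, "rx": 0, "ry": 0, "rz": 0.33, "gripper": 1},
    {"dx": 67, "dy": -111, "dz": 0, "rx": 0, "ry": 0, "rz": 0.39, "gripper": 1},
    {"dx": 72, "dy": -119, "dz": 0, "rx": 0, "ry": 0, "rz": 0.418, "gripper": 1},
    {"dx": 72, "dy": -119, "dz": 20, "rx": 0, "ry": 0, "rz": 0.418, "gripper": 1},
    {"dx": 72, "dy": -119, "dz": 35, "rx": 0, "ry": 0, "rz": 0.418, "gripper": 1},
  ],
)

```text
t: 22.03
eef_pos: [0.564, 0.0461, 0.0878]
ee_rot: [-3.141, 0.001, 0.109]
force: [-0.1, -0.3, -1.6]
width: 0.0452
gripper_force: 15.0
```

Call:
jog_arm(
  targets=[
    {"dx": 0, "dy": 0, "dz": 0, "rx": 0, "ry": 0, "rz": 0, "gripper": 1},
    {"dx": 0, "dy": 0, "dz": 0, "rx": 0, "ry": 0, "rz": 0, "gripper": 1},
    {"dx": 0, "dy": 0, "dz": 0, "rx": 0, "ry": 0, "rz": 0, "gripper": 1},
    {"dx": 0, "dy": 0, "dz": 0, "rx": 0, "ry": 0, "rz": 0, "gripper": 1},
    {"dx": 0, "dy": 0, "dz": 0, "rx": 0, "ry": 0, "rz": 0, "gripper": 1},
    {"dx": 0, "dy": 0, "dz": 0, "rx": 0, "ry": 0, "rz": 0, "gripper": 1},
    {"dx": 0, "dy": 0, "dz": 0, "rx": 0, "ry": 0, "rz": 0, "gripper": 1},
    {"dx": 0, "dy": 0, "dz": 0, "rx": 0, "ry": 0, "rz": 0, "gripper": 1},
  ],
)

```text
t: 22.7
eef_pos: [0.5652, 0.0449, 0.0899]
ee_rot: [-3.141, -0.001, 0.108]
force: [0.4, -0.2, -0.4]
width: 0.0452
gripper_force: 15.0
```

Run:
```python
from h import *
d=grab('wrist'); save(d,'w7.png'); s=arm.get_state(); print(s['eef_pos'],s['ee_rot'],s['width'],s['gripper_force'])
go(.565,.045,.033,.108)
# tray front inner line check
hsv=cv2.cvtColor(d['frame'],cv2.COLOR_RGB2HSV)
```

```text
[0.56515843 0.04488099 0.08981225] [-3.14141684e+00 -4.52948193e-04  1.08024345e-01] 0.045183702497740584 14.999813362956047
dx -0.1 dy -0.1 dz 56.8 rz 0.000
```

View pics/w7.png

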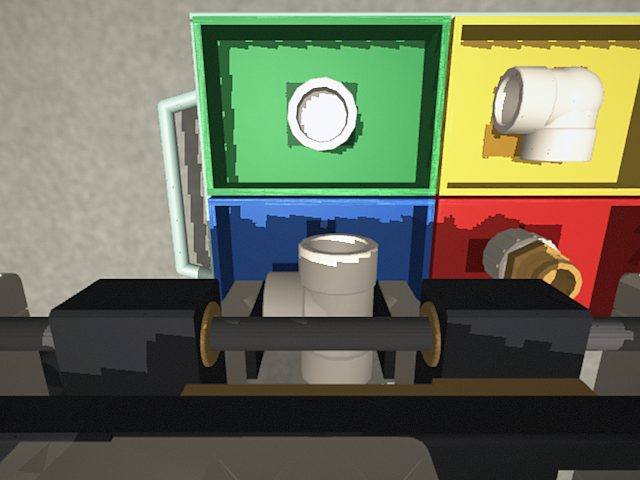

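The tee is level at (320,310) over the blue box, with the coupling, elbow and adapter resting properly in theirs. I'll check the gap to the blue/green wall (row 197) numerically before going down.

Run:
```python
from h import *
d=load('wrist'); e=np.array([.56516,.04488]); a=.108
for u,v in((322,197),(322,193),(210,230),(434,230)):
    r=pt(d,u,v,.038)[:2]-e; print((u,v),1e3*(np.cos(a)*r[0]+np.sin(a)*r[1]),1e3*(np.sin(a)*r[0]-np.cos(a)*r[1]))
```

```text
(322, 197) 41.80804596417177 0.551998581998071
(322, 193) 43.88878986470032 0.5478940450507029
(210, 230) 24.11858992078229 -59.00181078096333
(434, 230) 24.191410261084034 60.15854872000062
```

Centred to within 1–2 mm, so I'll lower it.

Call:
jog_arm(
  targets=[
    {"dx": 0, "dy": 0, "dz": 12, "rx": 0, "ry": 0, "rz": 0, "gripper": 1},
    {"dx": 0, "dy": 0, "dz": 27, "rx": 0, "ry": 0, "rz": 0, "gripper": 1},
    {"dx": 0, "dy": 0, "dz": 40, "rx": 0, "ry": 0, "rz": 0, "gripper": 1},
    {"dx": 0, "dy": 0, "dz": 49, "rx": 0, "ry": 0, "rz": 0, "gripper": 1},
    {"dx": 0, "dy": 0, "dz": 54, "rx": 0, "ry": 0, "rz": 0, "gripper": 1},
    {"dx": 0, "dy": 0, "dz": 57, "rx": 0, "ry": 0, "rz": 0, "gripper": 1},
    {"dx": 0, "dy": 0, "dz": 57, "rx": 0, "ry": 0, "rz": 0, "gripper": 1},
    {"dx": 0, "dy": 0, "dz": 57, "rx": 0, "ry": 0, "rz": 0, "gripper": 1},
  ],
)

```text
t: 23.42
eef_pos: [0.5654, 0.0451, 0.033]
ee_rot: [-3.141, -0.001, 0.108]
force: [-0.9, -0.2, -1.1]
width: 0.045
gripper_force: 15.0
```

Call:
jog_arm(
  targets=[
    {"dx": 0, "dy": 0, "dz": 0, "rx": 0, "ry": 0, "rz": 0, "gripper": 0.34},
    {"dx": 0, "dy": 0, "dz": 0, "rx": 0, "ry": 0, "rz": 0, "gripper": 0.34},
    {"dx": 0, "dy": 0, "dz": 0, "rx": 0, "ry": 0, "rz": 0, "gripper": 0.34},
    {"dx": 0, "dy": 0, "dz": 0, "rx": 0, "ry": 0, "rz": 0, "gripper": 0.34},
    {"dx": 0, "dy": 0, "dz": -20, "rx": 0, "ry": 0, "rz": 0, "gripper": 0.34},
    {"dx": 0, "dy": 0, "dz": -50, "rx": 0, "ry": 0, "rz": 0, "gripper": 0.34},
    {"dx": 0, "dy": 0, "dz": -85, "rx": 0, "ry": 0, "rz": 0, "gripper": 0.34},
    {"dx": 0, "dy": 0, "dz": -115, "rx": 0, "ry": 0, "rz": 0, "gripper": 0.34},
  ],
)

```text
t: 24.08
eef_pos: [0.5651, 0.0448, 0.1495]
ee_rot: [3.141, -0.0, 0.108]
force: [1.3, 0.7, -0.0]
width: 0.0581
gripper_force: 0.0
```

Call:
jog_arm(
  targets=[
    {"dx": -20, "dy": 0, "dz": -30, "rx": 0, "ry": 0, "rz": 0, "gripper": 0.3},
    {"dx": -40, "dy": 0, "dz": -60, "rx": 0, "ry": 0, "rz": 0, "gripper": 0.3},
    {"dx": -60, "dy": 0, "dz": -80, "rx": 0, "ry": 0, "rz": 0, "gripper": 0.3},
    {"dx": -80, "dy": 0, "dz": -100, "rx": 0, "ry": 0, "rz": 0, "gripper": 0.3},
    {"dx": -90, "dy": 0, "dz": -110, "rx": 0, "ry": 0, "rz": 0, "gripper": 0.3},
    {"dx": -90, "dy": 0, "dz": -110, "rx": 0, "ry": 0, "rz": 0, "gripper": 0.3},
    {"dx": -90, "dy": 0, "dz": -110, "rx": 0, "ry": 0, "rz": 0, "gripper": 0.3},
    {"dx": -90, "dy": 0, "dz": -110, "rx": 0, "ry": 0, "rz": 0, "gripper": 0.3},
  ],
)

```text
t: 24.75
eef_pos: [0.4756, 0.0353, 0.2571]
ee_rot: [-3.141, 0.0, 0.108]
force: [-0.2, -0.1, -0.8]
width: 0.0613
gripper_force: 0.0
```

Run:
```python
from h import *
d=grab('wrist'); save(d,'w8.png'); s=arm.get_state(); print(s['t'],s['eef_pos'],s['width'])
for n,c,z in(('tee',(.565,.045),.03),('elbow',(.661,-.065),.03),('coup',(.648,.054),.039),('adap',(.578,-.074),.042)): print(n); near(d,*c,.034,z) if 1 else 0
```

```text
24.8 [0.47565729 0.03517394 0.2567191 ] 0.06128687584645379
tee
2657 min [0.5348 0.0209 0.03  ] max [0.5961 0.0693 0.0422] rect [565.1  45.6] [59.3 44.7] 6.2
elbow
2004 min [ 0.6365 -0.0887  0.03  ] max [ 0.6749 -0.0407  0.0423] rect [654.4 -65.2] [35.9 45.4] 8.1
coup
546 min [0.6299 0.037  0.0391] max [0.6584 0.0691 0.0479] rect [644.1  52.8] [28.4 32.1] 2.4
adap
571 min [ 0.5653 -0.0858  0.0421] max [ 0.591  -0.061   0.0571] rect [577.5 -73.5] [25.1 24.8] 49.5
```

View pics/w8.png

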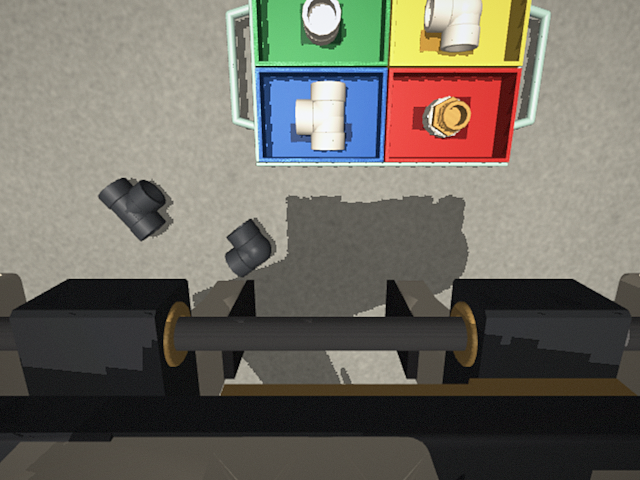

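The tee lies flat in the blue box (325,118) and the adapter stands in red (447,118). The coupling stands in green (322,18) and the elbow lies in yellow (455,22). The top heights match parts resting on the box floors. Both grey fittings, at (133,208) and (250,248), are where they were.

```bash
python3 -c "
from station import arm; print(arm.job_done())"
```

```text
the job is handed in; nothing more can be done
None
```

The job is handed in at about 25 s: the white tee is in the blue box, the elbow in yellow, the coupling in green and the adapter in red, each right way up on its box floor in the last picture, with the grey and orange parts left alone; no verdict came back.

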